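Load a control board on the inspection stand and bring the magnifier over its chip

ROBOT

A 6-joint arm with a two-finger parallel gripper is mounted at the origin on a cart in front of the work surface, level with it; the furniture and walls round the work are solid. World frame = base frame: x ahead of the robot, y to its left, z up, the work surface at z = 0. Lengths are in mm, angles in rad, forces in N, time in s.
With the tool pointing down it reaches from about 275 to 1000 mm from the base axis. Payload 8.4 kg.
Tool frame: the origin (TCP) lies between the finger pads; the fingertips stand 22 mm ahead of it and the grasp point (between the pads) lies 3 mm ahead of it (r.nose_length is the z of the fingertips in the tool frame, in mm); z points along the fingers, y is the line along which they close (so a half turn about z gives the same grasp; the last joint's range is limited). The gripper opens to 85 mm and grips with 20 to 120 N. Pads are 22 mm wide; open, the fingers measure 114 mm over their backs; the gripper's body (76 mm by 85 mm) begins 54 mm behind the grasp point. The pads swing forward as they close: fully open they stand 13 mm farther back than shut.
Start: joints at [-1.237, 0.353, 1.633, -0, 1.155, -0.002], TCP at [205.952, -590.095, 253.281] pointing down, gripper open.
Joint ranges: [-2.63, 2.63], [-0.92, 2.1], [0.06, 2.66], [-1.3, 4.44], [0, 2.69], [-3.02, 3.02]. Speed limits (rad/s): [2.22, 2.22, 2.79, 3.14, 3.14, 3.14].

INTERFACE

Orientations are given as [roll, pitch, yaw] about the fixed x, y, z axes, in that order (R = Rz(yaw) Ry(pitch) Rx(roll)).
In Python, from rig import r gives the robot as it stands.
- The arm moves only by the shell command python3 steer.py FILE [FORCE], which reads ROWS from the file FILE. ROWS is a JSON list that holds a single list of rows (three levels of brackets), with 1 to 5 rows, each of 7 numbers: a rotation vector rx, ry, rz in units of 0.1 rad, then dx, dy, dz in units of 5 mm, then the opening from 0.0 (shut) to 1.0 (fully open); each row shifts and turns the commanded pose from where the row before left it, along the tool's axes as they then stand; what a row does not reach is not made up. A row lasts 1/12 s, in which the tool goes at most 41.7 mm and 0.125 rad, less where a joint would pass 70% of its speed; a pose out of reach is approached as far as the arm can. The fingers move at their own pace and stop on an object; FORCE is the grip in N (left out, the last holds). Time passes only in rows, so rows that do not move let the fingers close. It prints the time, the measured TCP pose, the force, the opening and the grip force at its end. Input that does not fit is refused with a message, and nothing moves.
- r.sense(): the state, without advancing time (a new reading comes with each control period).
- r.grab_frame(name): name is "side" or "top"; returns the picture (384x512x3 uint8, red, green, blue); there is no depth.
- r.camera_params(name): a dict with "fx", "fy", "cx", "cy" (pixels), "dist_coeffs" ([k1, k2, p1, p2, k3] as OpenCV has them; the pictures are not rectified), "rvec" (rotation vector, rad) and "tvec" (3), from world to camera coordinates, as OpenCV has them. Camera axes: x right, y down, z forward; pixel columns grow to the right and rows downward; lengths in mm; the calibration is good to about 2 mm. A picture is of the moment at which its call begins. camera_params takes no time and is no camera call.
- r.sign_off(): hands the job in; it is judged then, once.
The state is a dict: "clock": time; "qpos": joint angles; "qvel": joint speeds; "joint_efforts": joint torques, N m; "eef_pos": TCP position; "tcp_rot": TCP orientation; "contact_force": force on the tool from outside, world axes, zero at the start; "wrist_torque": the same for the moment, N m; "opening": opening from 0.0 (shut) to 1.0 (fully open); "grasp_force": force on a finger pad.
Only numpy, scipy, OpenCV 4.12 (cv2) and the standard library are available. Lean on these libraries where they do the work, as an engineer would, in place of code of your own. Each camera call takes 0.05 s, during which the arm holds its last target. There are 200 camera calls.

TASK

Load the control board into the holder of the inspection stand, its bare end under the two lip claws and the other end pressed fully down behind the catch, so that it lies flat and straight and on its own keeps the sensing pin pushed in; do it with feeling, the board must not be forced hard against the holder. Then swing the magnifier round and leave its lens centred over the board's square chip. Do not shift the tape roll, the solder reel or the tin.

Things in the scene. Friction and masses are not known exactly. Their poses are not given: they have to be found in the camera images.
- inspection_stand: Fixed bench stand: grey foot plate, on it a pillar with a swing magnifier and an aluminium carriage that holds the board. Origin on the desk; z up, x along the carriage's guide from heel catch to nose wall, y from guide to pillar. The carriage is locked and does not move, but anywhere within 20 mm either way of mid travel along x: its place is not reported and must be seen or felt.
- seat_mid (a point): Where the middle of a seated board's underside would be with the carriage at mid travel: x 0, y 0, z 32 mm in the stand's frame. The seat is a flat bed 50 mm wide between wall and catch, x -50 to 52.5 mm (all x here shift with the carriage). Cheeks leave the board 2.5 mm each side at the nose (from x 38, 10 mm high, flared from x 29) and 3.5 mm at the heel (8 mm high).
- claws_mid (a point): Mid travel place of the free edge and underside of two steel claws (20 mm wide, at y +-20, 6 mm thick) that reach 8 mm from the nose wall over the seat: x 44.5, z 45 mm, 13 mm above the seat. Wall face at x 52.5. The board cannot go in flat: lay its nose on the seat, tilted nose down 10 to 15 degrees, slide it under the claws and push the pin in up to the wall, then lower the heel.
- catch_mid (a point): Mid travel place of the top inner edge of the heel catch, a steel lip 50 mm wide, 8 mm thick: inner face at x -50 mm, top 6 mm above the seat, 102.5 mm from the nose wall (board: 100 mm). The pin presses the seated board against it; friction can hold the heel up, so press it down (5 to 10 N on the terminal block). Beside the seat, x -20 to 25 mm, fingers have room down to z 22 mm.
- control_board: Loose circuit board in a grey moulded tray, 100 x 56 x 10 mm, about 0.12 kg. Origin at the centre of its underside; x along it towards the bare (nose) end, z up. At the heel end a black terminal block, x -48.5 to -34.5, 46 wide, top 22 mm above the underside: press there. Two capacitors (top 20 mm up) at x -24; all else on top is under 6 mm high. Grasp across the 56 mm width near the middle.
- chip (a point): Centre of the square black chip (18 mm) on the control board; at x 8, y 0, z 13 mm in the board's frame.
- sense_pin (a joint): Travel of the sprung sensing pin (steel, 6 mm in diameter, round tip, axis 5 mm above the seat in the middle of the nose wall): 0 = out, its tip 6 mm before the wall; 0.006 = flush. The spring pushes back with 1 N at first and 7 N when flush. With the board seated it reads about 0.0035; its switch closes at 0.0025.
- lens_arm (a joint): Turn of the magnifier arm about the vertical pillar, clockwise from above, in rad: at 0 the arm points to -y of the stand and the lens stands over the chip of a board seated at mid travel (up to 0.15 more or less with the carriage elsewhere, less towards +x); range -0.7 to 2.2. It starts swung aside at 1.4 to 1.95 and stays where it is left (friction 0.15 Nm).
- lens_pivot (a point): Point on the pillar's axis at the height of the magnifier arm, x 8, y 135, z 143 mm in the stand's frame.
- lens_center (a point): Centre of the lens (black ring, 79 mm across, 12 mm thick), 135 mm from the pillar's axis, 143 mm above the desk.
- lens_knob (a point): Upright round black knob on top of the arm, 72 mm from the pillar's axis: 14 mm in diameter, from 11 mm above the arm's middle plane up to 39 mm; this point is 28 mm above that plane, 171 mm above the desk. On the arm nothing else stands higher than 158 mm above the desk.
- tape_roll: Loose roll of black tape, 66 mm across, 18 mm high, lying on the desk; origin under its centre. To be left alone.
- solder: Loose reel of solder wire, 54 mm across, 34 mm high, standing on the desk; origin under its centre. To be left alone.
- tin: Loose round white tin, 59 mm across, 18 mm high, on the desk; origin under its centre. To be left alone.

How it is judged:
By the outcome, as a careful person would: the job done as asked, in the order asked, and still so for the second after the job is handed in, with the robot touching nothing.
It also fails if it takes over 64 s, if anything falls off the work surface, if the arm or the gripper's body presses on something with over 40 N, if the wrist force passes 120 N, or if a joint passes its speed limit or range.

## Working session

There is one attempt and no reset: what is moved stays moved. The work goes in short steps, Python scripts to look and compute and a shell command to move; the robot and the scene stay as the last step left them, time stands still between calls to the robot, and variables do not carry over. Pictures are saved under pics/ and viewed, at most 10 in all, crops included, and the job is handed in when it is done.

```bash
ls; mkdir -p pics
python3 - <<'E'
from rig import r
import cv2
for n in("side","top"):
    f=r.grab_frame(n); cv2.imwrite(f"pics/{n}0.png",cv2.cvtColor(f,cv2.COLOR_RGB2BGR)); print(n,r.camera_params(n))
print(r.sense())
E
```

```text
pics
rig.py
steer.py
side {'fx': 450.41203124625804, 'fy': 450.41203124625804, 'cx': 254.33502816438238, 'cy': 185.41835324462295, 'dist_coeffs': array([0.03963651, 0.        , 0.        , 0.        , 0.        ]), 'rvec': array([ 0.42810603, -2.88046785,  0.93451093]), 'tvec': array([ 519.16327703,  217.12447725, 1027.1300032 ])}
top {'fx': 353.07880960984875, 'fy': 353.07880960984875, 'cx': 260.3890098577717, 'cy': 190.9366716215311, 'dist_coeffs': array([-0.06545365,  0.        ,  0.        ,  0.        ,  0.        ]), 'rvec': array([ 2.15205472, -2.16565596,  0.16458495]), 'tvec': array([-37.17060278, 548.0974704 , 925.67074184])}
{'clock': 0.1, 'qpos': array([-1.23739557e+00,  3.53579191e-01,  1.63409113e+00,  1.97116936e-05,
        1.15518023e+00, -2.39989858e-03]), 'qvel': array([ 0.00012282, -0.00206549, -0.00208144, -0.00184256, -0.00112355,
        0.00075093]), 'joint_efforts': array([-1.94748129e-03, -6.06356549e+01, -3.42819250e+01, -1.51058675e-04,
        3.78656667e-03, -7.81193052e-06]), 'eef_pos': array([ 205.82404604, -589.70077308,  252.62312174]), 'tcp_rot': array([-3.14033481e+00, -2.10423169e-05,  3.35792674e-01]), 'contact_force': array([ 0.4135395 ,  0.99934599, -0.28134606]), 'wrist_torque': array([-0.00557658, -0.02778687,  0.02948385]), 'grasp_force': 0.0, 'opening': 1.0016025266771178}
```
View pics/side0.png

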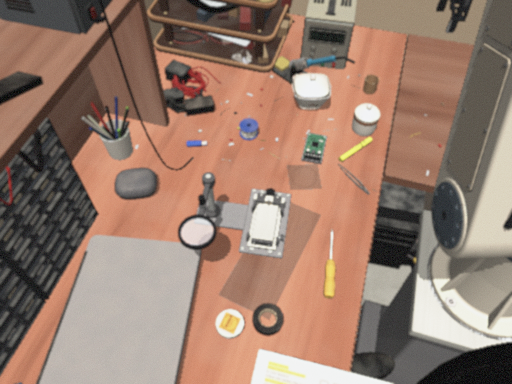

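View pics/top0.png

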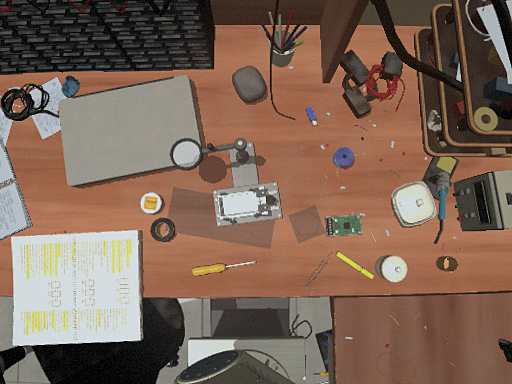

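Side view: stand at (262,222), lens (198,232), board (315,147). Top view: stand at (248,205), lens (186,153), knob about (213,149), board (344,225), tin (151,203), tape (162,230), solder (344,157). Next I zoom in.

Create h.py:
```python
import numpy as np, cv2
from rig import r
def cam(n):
    c=r.camera_params(n); K=np.array([[c['fx'],0,c['cx']],[0,c['fy'],c['cy']],[0,0,1.]])
    return K,np.array(c['dist_coeffs']),np.array(c['rvec']),np.array(c['tvec'])
def proj(n,P):
    K,d,rv,tv=cam(n); return cv2.projectPoints(np.float64(P).reshape(-1,1,3),rv,tv,K,d)[0].reshape(-1,2)
def onz(n,uv,z):
    K,d,rv,tv=cam(n); R=cv2.Rodrigues(rv)[0]
    p=cv2.undistortPoints(np.float64(uv).reshape(-1,1,2),K,d).reshape(-1,2)
    o=-R.T@tv; D=np.c_[p,np.ones(len(p))]@R
    return o+D*((z-o[2])/D[:,2])[:,None]
def crop(f,x,y,w,h,s):
    f=cv2.cvtColor(f,cv2.COLOR_RGB2BGR)
    return cv2.resize(f[y:y+h,x:x+w],None,fx=s,fy=s,interpolation=cv2.INTER_CUBIC)
```

Run:
```python
import cv2,numpy as np
t=cv2.imread('pics/top0.png');s=cv2.imread('pics/side0.png')
def c(f,x,y,w,h,S): return cv2.resize(f[y:y+h,x:x+w],(int(w*S),int(h*S)),interpolation=cv2.INTER_CUBIC)
A=np.hstack([c(t,165,130,130,100,4),c(t,315,200,56,80,5)])  #520x400 + 280x400
print(A.shape)
cv2.imwrite('pics/a.png',A)
B=np.hstack([c(s,165,165,130,100,4),c(s,287,120,56,80,5)])
cv2.imwrite('pics/b.png',B)
```

```text
(400, 800, 3)
```

View pics/a.png

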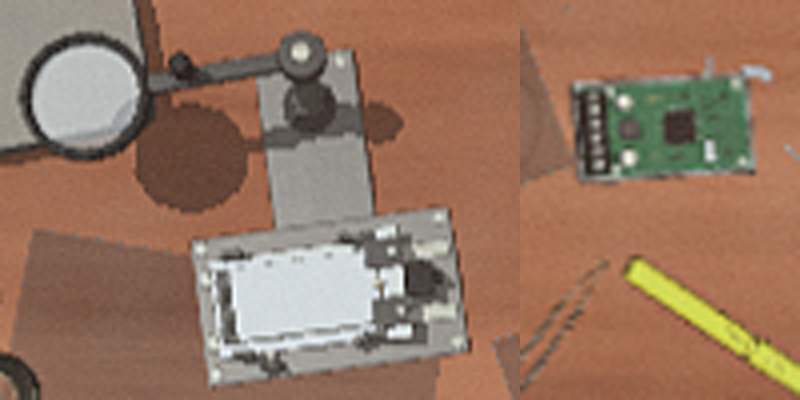

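View pics/b.png

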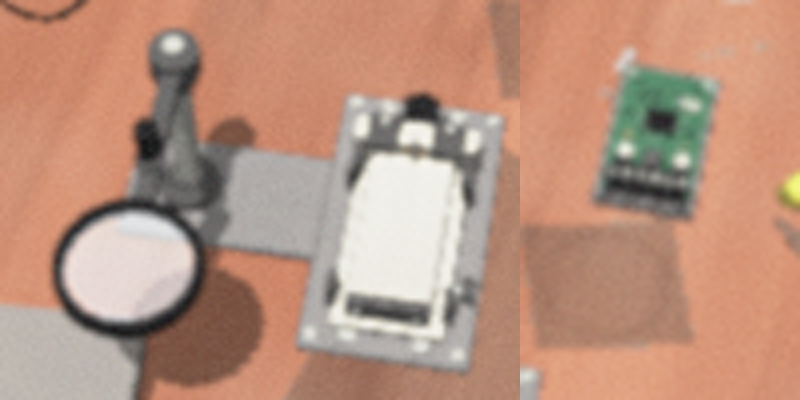

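Crop a: pillar cap (302,50), lens (84,96), knob top (181,65); claws are at the right, the dark catch bar at x≈227, and the board's terminal block is on its left. Crop b shows the same layout: nose away from the viewer, catch at (385,310). So stand x runs roughly along world −y, and the board already points almost the same way.

```bash
cat >> h.py <<'E'
def tri(ut,us):
    from scipy.optimize import least_squares
    f=lambda P:np.r_[proj('top',P)[0]-ut,proj('side',P)[0]-us]
    q=least_squares(f,[400,0,50.]); return q.x,np.abs(q.fun).max()
E
python3 - <<'E'
from h import *
np.set_printoptions(precision=1,suppress=True)
T=lambda X,Y:np.array([165+(X+.5)/4-.5,130+(Y+.5)/4-.5]); S=lambda X,Y:np.array([165+(X+.5)/4-.5,165+(Y+.5)/4-.5])
TB=lambda X,Y:np.array([315+(X-519.5)/5-.5,200+(Y+.5)/5-.5]); SB=lambda X,Y:np.array([287+(X-519.5)/5-.5,120+(Y+.5)/5-.5])
for n,a,b in [('cap',T(302,50),S(173,43)),('lens',T(84,96),S(130,267)),('knob',T(181,64),S(148,127)),
 ('plate NL',T(193,241),S(300,347)),('plate NR',T(448,209),S(350,97)),('plate FR',T(468,352),S(504,120)),('plate FL',T(212,386),S(467,370)),
 ('catch mid',T(228,307),S(385,308)),
 ('chip',TB(681,126),SB(660,121)),('bNoseL',TB(748,75),SB(627,66)),('bNoseR',TB(754,172),SB(716,80)),('bHeelL',TB(574,84),SB(598,200)),('bHeelR',TB(581,181),SB(690,214)),
 ]:
    print(n,*tri(a,b))
print('lens z143',onz('top',T(84,96),143),onz('side',S(130,267),143))
print('knob z182',onz('top',T(181,62),182))
print('board top z10',onz('top',[TB(748,75),TB(754,172),TB(574,84),TB(581,181)],10))
print('plate z8',onz('top',[T(193,241),T(448,209),T(468,352),T(212,386)],8))
print('catch top z38 ends, left/right edges',onz('top',[T(218,275),T(235,275),T(222,340),T(238,340)],38))
print('tape,solder,tin',onz('top',[[162,229.5],[344,157],[151,203]],18))
E
```

```text
cap [649.6   9.7 158.4] 0.6946937964002302
lens [624.5 143.8 146. ] 0.7468378341446282
knob [635.4  80.2 180.2] 0.6485785639780204
plate NL [552.8  92.6   4.4] 1.141116365371147
plate NR [576.  -87.4   6.6] 0.5868026000562168
plate FR [ 475.8 -100.1    5.1] 0.2985311082661326
plate FL [453.3  78.5   4.7] 0.30597773313576226
catch mid [506.9  65.6  28. ] 0.06372561980109026
chip [ 453.7 -281.4   11.7] 0.3869559546857886
bNoseL [ 481.7 -322.7    4.8] 0.5927063154594236
bNoseR [ 429.  -322.2   10.1] 0.06264297858919576
bHeelL [ 476.3 -223.9    2.5] 1.0677857010892637
bHeelR [ 424.1 -225.2    7.1] 0.3079563028742882
lens z143 [[627.2 144.6 143. ]] [[624.1 142.4 143. ]]
knob z182 [[637.7  80.1 182. ]]
board top z10 [[ 483.1 -321.1   10. ]
 [ 428.8 -322.2   10. ]
 [ 478.8 -222.3   10. ]
 [ 424.9 -224.6   10. ]]
plate z8 [[555.6  92.4   8. ]
 [577.5 -87.2   8. ]
 [476.5 -99.8   8. ]
 [454.   78.2   8. ]]
catch top z38 ends, left/right edges [[528.   71.6  38. ]
 [527.9  60.1  38. ]
 [483.8  68.6  38. ]
 [483.7  57.8  38. ]]
tape,solder,tin [[ 445.   230.1   18. ]
 [ 646.7 -279.5   18. ]
 [ 518.3  262.9   18. ]]
```

```bash
cat >> h.py <<'E'
O=np.array([514.7,0.7]);YAW=-1.4453
def st(P,s=0.,O=O,yaw=YAW):
    P=np.float64(P).reshape(-1,3)+[s,0,0];c,n=np.cos(yaw),np.sin(yaw)
    return np.c_[P[:,:2]@np.array([[c,n],[-n,c]])+O,P[:,2]]
E
python3 - <<'E'
from h import *
out=[]
for n,x,y,w,h in [('top',208,180,80,47),('side',236,186,57,80)]:
    f=np.mean([r.grab_frame(n).astype(float) for _ in range(6)],0); np.save(f'pics/{n}avg.npy',f)
    k=6
    im=cv2.resize(f[y:y+h,x:x+w].clip(0,255).astype(np.uint8)[:,:,::-1],None,fx=k,fy=k,interpolation=cv2.INTER_CUBIC).copy()
    def L(P,col,closed=False):
        p=(proj(n,st(P,-9))-[x,y]+.5)*k-.5
        cv2.polylines(im,[np.int32(np.round(p*8))],closed,col,1,cv2.LINE_AA,3)
    L([[-50,-25,38],[-50,25,38],[-58,25,38],[-58,-25,38]],(0,0,255),True)
    for c in(-20,20): L([[44.5,c-10,51],[44.5,c+10,51],[52.5,c+10,51],[52.5,c-10,51]],(255,0,0),True)
    L([[-50,-25,32],[-50,25,32],[52.5,25,32],[52.5,-25,32]],(0,200,0),True)
    if n=='side': im=np.rot90(im,-1)
    out.append(im)
W=max(i.shape[1] for i in out)
cv2.imwrite('pics/c.png',np.vstack([np.pad(i,((0,0),(0,W-i.shape[1]),(0,0))) for i in out])[:640][:600] if 0 else cv2.resize(np.vstack([np.pad(i,((0,0),(0,W-i.shape[1]),(0,0))) for i in out]),None,fx=.95,fy=.95))
E
```

```text
(no output)
```

View pics/c.png

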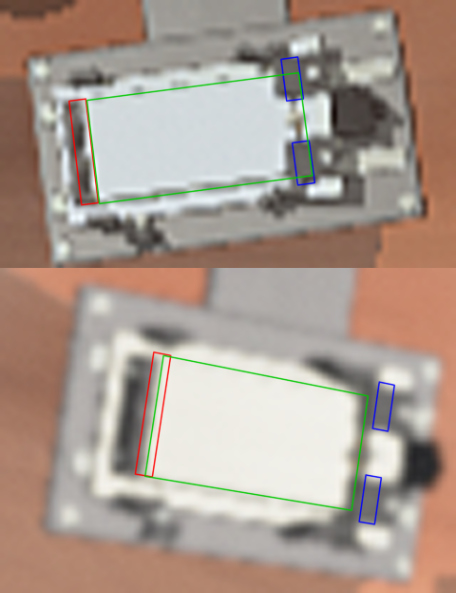

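The top view agrees with carriage s≈−9, but the side view puts the dark bar farther back. I need intensity profiles.

Run:
```python
from h import *
F={n:np.load(f'pics/{n}avg.npy').mean(2).astype(np.float32) for n in('top','side')}
def prof(n,xs,ys,z):
    v=[]
    for y in ys:
        p=proj(n,st([[x,y,z] for x in xs])).astype(np.float32)
        v.append(cv2.remap(F[n],p[:,0].reshape(1,-1),p[:,1].reshape(1,-1),cv2.INTER_LINEAR)[0])
    return np.mean(v,0).astype(int)
xs=np.arange(-84,-44,2)
print('x',xs)
for n in F: print(n,'z38',prof(n,xs,range(-15,16,3),38)); print(n,'z32',prof(n,xs,range(-15,16,3),32))
xs=np.arange(20,64,2);print('x',xs)
for n in F:
  for ys in ([-24,-20,-16],[16,20,24],[-1,0,1]): print(n,'z51',ys,prof(n,xs,ys,51))
ys=np.arange(-40,42,2);print('y',ys)
def py(n,xs,z): return np.mean([prof(n,[x],[y],z) for x in xs for y in ys],axis=1).reshape(len(xs),-1).mean(0).astype(int)
for n in F: print(n,'z32 across',py(n,[-40,-35,-30],32), py(n,[0,5,10],32))
C=lambda n:(lambda c:-cv2.Rodrigues(c[2])[0].T@c[3])(cam(n))
print(C('top'),C('side'))
```

```text
x [-84 -82 -80 -78 -76 -74 -72 -70 -68 -66 -64 -62 -60 -58 -56 -54 -52 -50
 -48 -46]
top z38 [131 162 162 158 154 183 200 145 108  91  91 122 210 226 218 216 216 216
 216 216]
top z32 [143 165 160 156 156 197 188 132 102  88  93 140 223 223 218 216 216 216
 216 216]
side z38 [213 222 195 143  95  75  80  97 113 137 175 214 231 234 234 234 233 233
 233 234]
side z32 [167 195 220 216 176 123  83  74  85 103 120 149 190 222 233 234 234 234
 233 233]
x [20 22 24 26 28 30 32 34 36 38 40 42 44 46 48 50 52 54 56 58 60 62]
top z51 [-24, -20, -16] [207 212 215 213 207 187 123 104 100 103 103 102 100 101 120 137 129  99
  98 104 107 109]
top z51 [16, 20, 24] [217 216 207 202 203 187 124 103 100 102 102 100 100 106 140 136 119  95
  95 110 114 115]
top z51 [-1, 0, 1] [216 215 215 215 216 216 215 196 172 148 129 169 199 220 216 218 222 203
  54  50  69  69]
side z51 [-24, -20, -16] [235 233 220 187 141 107  96 102 108 111 111 110 110 118 129 144 150 153
 158 170 182 186]
side z51 [16, 20, 24] [217 206 185 156 120 100  94 102 107 110 111 111 114 121 135 146 155 164
 177 192 200 201]
side z51 [-1,
[... 352 characters left out ...]
215
 215 215 215 216 215 215 215 215 215 215 215 215 215 217 208 202 205 218
 199 169 147 154 155] [159 154 137 151 186 225 208 178 165 196 219 218 216 216 215 216 216 215
 215 215 215 215 215 215 215 215 216 215 216 216 216 217 209 202 201 215
 201 175 151 151 152]
side z32 across [169 174 194 223 234 232 220 215 224 231 233 233 233 233 233 234 234 234
 234 234 233 233 233 233 234 234 234 234 234 233 233 232 230 231 231 224
 202 182 174 174 174] [153 154 179 215 231 231 224 221 228 234 236 236 236 236 237 237 236 235
 235 235 235 236 236 236 236 236 237 237 237 236 235 233 231 230 230 218
 191 167 165 171 176]
[417.71079139 -24.22678019 991.76084362] [380.57499516 559.88738258 955.69785089]
```

Top and side both fit a claw edge at x_s≈31.4 and a catch inner edge near −63. So the carriage is at s≈−13 (±1.5), which puts the lens target at about +0.096 rad. The board's centre is near (454,−273) with yaw −1.534. I move over it.

Units first: shifts go in units of 5 mm and turns go in units of 0.1 rad. So 34 mm is 6.8, -21.7 mm is -4.34.

```bash
echo '[[[0,0,0,6.8,-4.34,0,1],[0,0,0,6.8,-4.34,0,1],[0,0,0,6.8,-4.34,0,1],[0,0,0,6.8,-4.34,0,1],[0,0,0,6.8,-4.34,0,1]]]' > path.dat && python3 steer.py path.dat 30
echo '[[[0,0,0,6.8,-4.34,0,1],[0,0,0,6.8,-4.34,0,1],[0,0,0,6.8,-4.34,0,1],[0,0,0,6.8,-4.34,0,1],[0,0,0,6.8,-4.34,0,1]]]' > path.dat && python3 steer.py path.dat
echo '[[[0,0,-1.25,0,0,4,1],[0,0,-1.25,0,0,4,1],[0,0,-1.25,0,0,4,1],[0,0,-1.25,0,0,4,1],[0,0,-1.25,0,0,4,1]]]' > path.dat && python3 steer.py path.dat
echo '[[[0,0,-1.25,0,0,0,1],[0,0,-1.25,0,0,0,1],[0,0,-1.25,0,0,0,1],[0,0,-1.25,0,0,0,1],[0,0,-1.25,0,0,0,1]]]' > path.dat && python3 steer.py path.dat
python3 -c "from rig import r;print(r.nose_length, r.sense()['tcp_rot'],r.sense()['qpos'])"
```

```text
clock: 1.12
eef_pos: [331.4, -430.2, 253.4]
tcp_rot: [3.141, -0.0, 0.335]
contact_force: [1.7, -0.4, -0.6]
opening: 0.998
grasp_force: 0.0
clock: 1.53
eef_pos: [456.4, -271.5, 253.6]
tcp_rot: [3.141, -0.0, 0.336]
contact_force: [0.9, -0.5, -0.4]
opening: 1.004
grasp_force: 0.0
clock: 1.95
eef_pos: [455.7, -273.0, 152.6]
tcp_rot: [3.141, -0.0, 0.968]
contact_force: [0.2, -0.2, 0.1]
opening: 0.997
grasp_force: 0.0
clock: 2.37
eef_pos: [455.5, -273.2, 153.3]
tcp_rot: [3.142, 0.0, 1.592]
contact_force: [-0.1, 0.1, -0.0]
opening: 0.999
grasp_force: 0.0
22.0 [3.14154886e+00 9.63759650e-06 1.59194522e+00] [-5.43099028e-01  3.30928498e-01  1.92268129e+00  1.96917326e-05
  8.87940704e-01 -5.64260351e-01]
```

Converted, 25 mm is 5, 13 mm is 2.6, -0.016 rad is -0.16.

```bash
echo '[[[0,0,-0.16,0,-0.36,6,1],[0,0,0,0,0,6,1],[0,0,0,0,0,6,1],[0,0,0,0,0,5,1],[0,0,0,0,0,2.6,1]]]' > path.dat && python3 steer.py path.dat
echo '[[[0,0,0,0,0,0,0],[0,0,0,0,0,0,0],[0,0,0,0,0,0,0],[0,0,0,0,0,0,0]]]' > path.dat && python3 steer.py path.dat 30
echo '[[[0,0,0,0,0,0,0],[0,0,0,0,0,0,0],[0,0,0,0,0,0,0]]]' > path.dat && python3 steer.py path.dat 30
```

```text
clock: 2.78
eef_pos: [452.4, -272.5, 22.7]
tcp_rot: [-3.139, -0.002, 1.602]
contact_force: [-0.3, 0.2, 0.6]
opening: 0.999
grasp_force: 0.0
clock: 3.12
eef_pos: [454.4, -273.7, 26.6]
tcp_rot: [3.14, 0.001, 1.602]
contact_force: [0.5, 0.4, -1.2]
opening: 0.635
grasp_force: 31.7
clock: 3.37
eef_pos: [454.4, -273.7, 26.3]
tcp_rot: [3.14, 0.001, 1.602]
contact_force: [-1.3, 0.3, 7.4]
opening: 0.632
grasp_force: 33.1
```

```bash
cat >> h.py <<'E'
from scipy.spatial.transform import Rotation as Ro
A,H=-1.0,26.3   # board centre in tool frame: x=-A.. (tool x = heel): board origin at tool (-A,0,H)
def Rb(th,yaw=YAW): return Ro.from_euler('z',yaw)*Ro.from_euler('y',th)
def tcp_for(th,nx,ny,nz,s=-13.):
    """TCP with board's nose bottom edge at carriage x nx, y ny, height nz; tilted th nose down"""
    n=st([[nx,ny,nz]],s)[0]; B=Rb(th).as_matrix(); o=n-B@[50,0,0]
    T=B@np.diag([-1,1,-1.]); return o-T@[-A,0,H],T
def delta(Tp,TR):
    """remaining move in current tool axes"""
    q=r.sense(); C=Ro.from_euler('xyz',q['tcp_rot']).as_matrix()
    print('d tool',np.round(C.T@(Tp-q['eef_pos']),1),'rot',np.round(Ro.from_matrix(C.T@TR).as_rotvec(),3),'F',np.round(q['contact_force'],1),'M',np.round(q['wrist_torque'],2),'g',q['grasp_force'])
def nose(s=-13.):
    q=r.sense(); C=Ro.from_euler('xyz',q['tcp_rot']).as_matrix(); n=C@([-A-50,0,H])+q['eef_pos']
    c,k=np.cos(YAW),np.sin(YAW); d=n[:2]-O; B=C@np.diag([-1,1,-1.])
    print('nose carr',np.round([c*d[0]+k*d[1]-s,-k*d[0]+c*d[1],n[2]],1),'tilt',np.round(-np.arcsin(B[2,0]),3) if 0 else np.round(np.arcsin(-B[2,0]),3),'yawerr',round(np.arctan2(B[1,0],B[0,0])-YAW,3),'roll',round(B[2,1],3))
E
sed -i 's/A,H=-1.0,26.3.*/A,H=-0.8,26.3  # board origin at tool (-A,0,H); tool x points heelward/' h.py
echo '[[[0,0,0,0,0,-4,0],[0,0,0,0,0,-6,0],[0,0,0,0,0,-6,0],[0,0,0,0,0,-6,0],[0,0,0,0,0,0,0]]]' > path.dat && python3 steer.py path.dat
python3 -c "
from h import *
delta(*tcp_for(0,34,0,105)); delta(*tcp_for(.21,34,0,60));nose()"
```

```text
clock: 3.78
eef_pos: [456.4, -274.8, 140.7]
tcp_rot: [3.135, 0.005, 1.602]
contact_force: [1.5, -0.6, -0.2]
opening: 0.635
grasp_force: 32.1
d tool [301.7  64.1   8.5] rot [ 0.007  0.005 -0.094] F [ 1.5 -0.6 -0.2] M [-0.06 -0.06 -0.03] g 32.0779287815094
d tool [295.3  64.5  43.9] rot [ 0.017  0.215 -0.093] F [ 1.5 -0.6 -0.2] M [-0.06 -0.06 -0.03] g 32.0779287815094
nose carr [328.2 -96.8 114.7] tilt -0.005 yawerr -0.094 roll 0.007
```

Converted, 37.7 mm is 7.54, 8 mm is 1.6, -0.03 rad is -0.3.

```bash
echo '[[[0,0,0,7.54,1.6,0,0],[0,0,0,7.54,1.6,0,0],[0,0,0,7.54,1.6,0,0],[0,0,0,7.54,1.6,0,0],[0,0,-0.3,7.54,1.6,0,0]]]' > path.dat && python3 steer.py path.dat
echo '[[[0,0,0,7.54,1.6,0,0],[0,0,0,7.54,1.6,0,0],[0,0,0,7.54,1.6,0,0],[0,0,-0.6,0,0,0,0],[0,0,0,0,0,0,0]]]' > path.dat && python3 steer.py path.dat
echo '[[[0,1.1,0,0,0,0,0],[0,1,0,0,0,0,0],[0,0,0,0,0,0,0]]]' > path.dat && python3 steer.py path.dat
python3 - <<'E'
from h import *
nose();delta(*tcp_for(.21,32,0,60))
o=[]
for n,x,y,w,h in [('top',200,170,92,60),('side',230,150,80,110)]:
    f=r.grab_frame(n);np.save(f'pics/{n}h.npy',f);o.append(crop(f,x,y,w,h,4))
o[1]=np.rot90(o[1],-1);W=max(i.shape[1] for i in o)
cv2.imwrite('pics/d.png',np.vstack([np.pad(i,((0,0),(0,W-i.shape[1]),(0,0))) for i in o]))
E
```

```text
clock: 4.2
eef_pos: [487.5, -81.9, 135.1]
tcp_rot: [3.142, -0.0, 1.631]
contact_force: [0.9, 0.3, -0.6]
opening: 0.632
grasp_force: 32.1
clock: 4.62
eef_pos: [504.8, 32.8, 135.0]
tcp_rot: [-3.141, -0.0, 1.698]
contact_force: [0.0, -0.7, -0.6]
opening: 0.63
grasp_force: 32.1
clock: 4.87
eef_pos: [505.0, 28.9, 134.9]
tcp_rot: [3.141, -0.215, 1.688]
contact_force: [-0.9, 0.1, -1.2]
opening: 0.632
grasp_force: 32.1
nose carr [26.3 -6.4 98.7] tilt 0.215 yawerr -0.008 roll 0.0
d tool [-13.7   6.1  36.9] rot [ 0.002 -0.005 -0.008] F [-0.9  0.1 -1.2] M [-0.15 -0.02 -0.03] g 32.06713914871216
```

View pics/d.png

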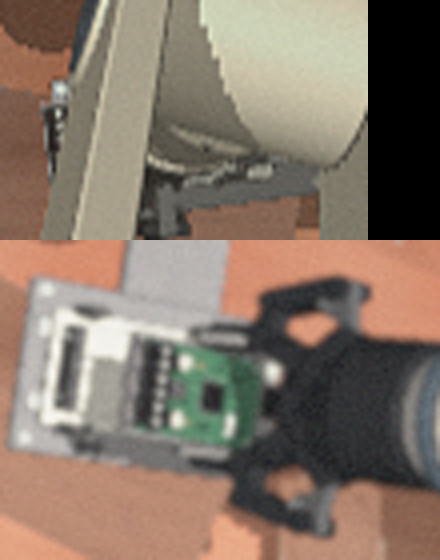

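The side view shows the board in the grip over the seat with its chip at crop (213,397); the top view is blocked by the arm. I check this against the prediction.

Run:
```python
from h import *
q=r.sense(); C=Ro.from_euler('xyz',q['tcp_rot']).as_matrix(); B=C@np.diag([-1,1,-1.]); o=C@[-A,0,H]+q['eef_pos']
P=o+np.array([[8,0,13],[-48.5,23,22],[-48.5,-23,22],[-41.5,0,22]])@B.T
p=proj('side',P)
f=lambda X,Y:(230+(Y-240+.5)/4-.5,150+(439-X+.5)/4-.5)
print('pred',np.round(p,1)); print('seen chip',f(213,397))
x=(p[:,0]-230+.5)*4-.5+240; y=439-((p[:,1]-150+.5)*4-.5); print('pred crop',np.c_[y,x].round())
print('jac',proj('side',P[:1]+[[0,1,0]])-p[:1],proj('side',P[:1]+[[1,0,0]])-p[:1],proj('side',P[:1]+[[0,0,1]])-p[:1])
c=onz('side',[f(213,397)],P[0,2]);print('seen world',c,'pred',P[0])
```

```text
pred [[267.6 206. ]
 [253.2 219.8]
 [274.7 223.2]
 [264.4 219.1]]
seen chip (268.875, 206.125)
pred crop [[214. 392.]
 [158. 334.]
 [145. 420.]
 [161. 379.]]
jac [[-0.12273094  0.36120976]] [[-0.43406163 -0.1106959 ]] [[ 0.01399687 -0.24802394]]
seen world [[502.21227596  24.14167679 120.26078151]] pred [504.92865746  24.5119919  120.26078151]
```

The board's pose in the grip matches. The ~2.7 mm offset in x is the side camera's own bias, also seen on the lens. I approach the seat.

Converted, 3 mm is 0.6, 9 mm is 1.8, -0.008 rad is -0.08.

```bash
echo '[[[0,0,-0.08,-1.4,0.6,1.8,0],[0,0,0,-1.4,0.6,1.8,0],[0,0,0,0,0,1.8,0],[0,0,0,0,0,1.8,0],[0,0,0,0,0,0,0]]]' > path.dat && python3 steer.py path.dat
python3 -c "
from h import *
nose();delta(*tcp_for(.21,33,0,36))"
```

```text
clock: 5.38
eef_pos: [510.1, 26.1, 94.9]
tcp_rot: [-3.14, -0.21, 1.7]
contact_force: [-0.5, 0.4, -1.7]
opening: 0.632
grasp_force: 32.1
nose carr [29.9 -1.3 58.9] tilt 0.21 yawerr 0.003 roll -0.002
d tool [-7.8  1.5 21.7] rot [-0.003 -0.     0.003] F [-0.5  0.4 -1.7] M [-0.15  0.01 -0.06] g 32.06579625606537
```

Converted, 7 mm is 1.4, 6 mm is 1.2.

```bash
echo '[[[0,0,0,-0.6,0.3,1.4,0],[0,0,0,-0.6,0,1.4,0],[0,0,0,-0.4,0,1.2,0],[0,0,0,0,0,0,0]]]' > path.dat && python3 steer.py path.dat
python3 -c "
from h import *
nose();delta(*tcp_for(.21,33,0,32))"
```

```text
clock: 5.72
eef_pos: [512.9, 21.9, 74.6]
tcp_rot: [-3.142, -0.21, 1.7]
contact_force: [0.3, -0.1, -1.3]
opening: 0.633
grasp_force: 32.1
nose carr [34.3  1.  38.6] tilt 0.21 yawerr 0.003 roll -0.0
d tool [-0.1 -0.9  6.8] rot [-0.001 -0.     0.003] F [ 0.3 -0.1 -1.3] M [-0.13  0.02  0.01] g 32.06768274307251
```

```bash
echo '[[[0,0,0,-0.08,-0.1,0.4,0],[0,0,0,-0.08,-0.08,0.4,0],[0,0,0,0,0,0,0]]]' > path.dat && python3 steer.py path.dat
python3 -c "
from h import *
nose();delta(*tcp_for(.21,33,0,32))"
echo '[[[0,0,0,-0.04,0,0.2,0],[0,0,0,-0.04,0,0.14,0],[0,0,0,0,0,0,0]]]' > path.dat && python3 steer.py path.dat
python3 -c "
from h import *
nose();delta(*tcp_for(.21,33,0,32))"
```

```text
clock: 5.97
eef_pos: [512.5, 21.9, 71.7]
tcp_rot: [3.14, -0.21, 1.7]
contact_force: [0.3, -0.2, -0.4]
opening: 0.634
grasp_force: 32.1
nose carr [34.3  0.7 35.7] tilt 0.21 yawerr 0.004 roll 0.001
d tool [ 0.5 -0.5  3.9] rot [ 0.001 -0.     0.004] F [ 0.3 -0.2 -0.4] M [-0.15 -0.01 -0.  ] g 32.06858038902283
clock: 6.22
eef_pos: [512.8, 21.9, 70.2]
tcp_rot: [3.14, -0.21, 1.7]
contact_force: [-0.2, -0.4, -1.7]
opening: 0.636
grasp_force: 32.1
nose carr [34.4  0.9 34.2] tilt 0.21 yawerr 0.004 roll 0.002
d tool [ 0.9 -0.7  2.4] rot [0.001 0.    0.004] F [-0.2 -0.4 -1.7] M [-0.18  0.02 -0.01] g 32.06875205039978
```

```bash
for i in 1; do echo '[[[0,0,0,-0.04,-0.1,0.18,0],[0,0,0,0,0,0,0],[0,0,0,0,0,0,0]]]' > path.dat && python3 steer.py path.dat | grep -E 'force|pos'; done
echo '[[[0,0,0,-0.04,0,0.16,0],[0,0,0,0,0,0,0],[0,0,0,0,0,0,0]]]' > path.dat && python3 steer.py path.dat | grep -E 'force|pos'
python3 -c "
from h import *
nose();delta(*tcp_for(.21,33,0,32))"
```

```text
eef_pos: [512.2, 21.8, 69.2]
contact_force: [-0.0, -0.2, -2.1]
grasp_force: 32.1
eef_pos: [512.3, 21.8, 68.3]
contact_force: [0.2, 0.5, -2.0]
grasp_force: 32.1
nose carr [34.4  0.4 32.4] tilt 0.21 yawerr 0.004 roll 0.002
d tool [ 1.3 -0.2  0.7] rot [0.001 0.    0.004] F [ 0.2  0.5 -2. ] M [-0.13 -0.02  0.03] g 32.06933319568634
```

Converted, 0.7 mm is 0.14, -0.15 mm is -0.03.

```bash
echo '[[[0,0,0,-0.03,0,0.14,0],[0,0,0,0,0,0,0],[0,0,0,0,0,0,0]]]' > path.dat && python3 steer.py path.dat | grep -E 'force|pos'
echo '[[[0,0,0,-0.03,0,0.14,0],[0,0,0,0,0,0,0],[0,0,0,0,0,0,0]]]' > path.dat && python3 steer.py path.dat | grep -E 'force|pos'
python3 -c "
from h import *
nose();delta(*tcp_for(.21,33,0,32))"
```

```text
eef_pos: [512.3, 21.8, 67.7]
contact_force: [0.6, 0.2, -0.9]
grasp_force: 32.1
eef_pos: [512.3, 21.8, 66.9]
contact_force: [-0.0, 0.7, 0.1]
grasp_force: 32.2
nose carr [34.4  0.4 31. ] tilt 0.21 yawerr 0.004 roll 0.002
d tool [ 1.6 -0.2 -0.7] rot [ 0.001 -0.     0.004] F [-0.   0.7  0.1] M [-0.07 -0.05 -0.01] g 32.16304421424866
```

Light touch on the seat at a nose reading of 31.3. Now I slide it in under the claws.

```bash
echo '[[[0,0,0,-0.4,0,-0.09,0],[0,0,0,-0.4,0,-0.08,0],[0,0,0,-0.4,0,-0.08,0],[0,0,0,0,0,0,0]]]' > path.dat && python3 steer.py path.dat | grep -E 'force|pos'
python3 -c "
from h import *
nose()"
echo '[[[0,0,0,-0.4,0,-0.084,0],[0,0,0,-0.4,0,-0.084,0],[0,0,0,0,0,0,0]]]' > path.dat && python3 steer.py path.dat | grep -E 'force|pos'
python3 -c "
from h import *
nose();print(r.sense()['wrist_torque'])"
```

```text
eef_pos: [513.1, 15.3, 66.9]
contact_force: [0.5, -0.6, 0.1]
grasp_force: 32.1
nose carr [41.   0.5 30.9] tilt 0.21 yawerr 0.004 roll 0.002
eef_pos: [513.6, 11.3, 66.9]
contact_force: [0.4, -1.3, 0.1]
grasp_force: 32.1
nose carr [45.   0.4 30.9] tilt 0.21 yawerr 0.004 roll 0.002
[-0.2458546  -0.00988447  0.06116767]
```

```bash
for a in 1; do echo '[[[0,0,0,-0.3,0,-0.06,0],[0,0,0,0,0,0,0],[0,0,0,0,0,0,0]]]' > path.dat && python3 steer.py path.dat | grep -E 'force|pos'; done
echo '[[[0,0,0,-0.3,0,-0.06,0],[0,0,0,0,0,0,0],[0,0,0,0,0,0,0]]]' > path.dat && python3 steer.py path.dat | grep -E 'force|pos'
python3 -c "
from h import *
nose();print(r.sense()['wrist_torque'])"
```

```text
eef_pos: [513.7, 10.1, 66.9]
contact_force: [0.2, 0.5, 0.1]
grasp_force: 32.1
eef_pos: [513.9, 8.7, 66.9]
contact_force: [-0.5, 3.2, 0.7]
grasp_force: 32.2
nose carr [47.6  0.4 30.9] tilt 0.21 yawerr 0.004 roll 0.002
[0.32527688 0.08122779 0.01956696]
```

```bash
echo '[[[0,0,0,-0.2,0,-0.04,0],[0,0,0,0,0,0,0],[0,0,0,0,0,0,0]]]' > path.dat && python3 steer.py path.dat | grep -E 'force|pos'
echo '[[[0,0,0,-0.2,0,-0.04,0],[0,0,0,0,0,0,0],[0,0,0,0,0,0,0]]]' > path.dat && python3 steer.py path.dat | grep -E 'force|pos'
python3 -c "
from h import *
nose();print(r.sense()['wrist_torque'])"
```

```text
eef_pos: [514.0, 7.7, 66.8]
contact_force: [0.1, 4.7, -0.5]
grasp_force: 32.2
eef_pos: [514.1, 6.8, 66.8]
contact_force: [-0.4, 5.4, 0.7]
grasp_force: 32.2
nose carr [49.5  0.4 30.8] tilt 0.21 yawerr 0.004 roll 0.001
[0.65367377 0.08812669 0.01141601]
```

Pin contact fits s=−13 within 1 mm. I lower the heel step by step while easing the nose forward.

```bash
python3 -c "
from h import *
delta(*tcp_for(.14,50.5,0.4,30.9));delta(*tcp_for(.07,51.2,0.4,31.0))"
```

```text
d tool [0.8 0.2 3.3] rot [ 0.001 -0.07   0.003] F [-0.4  5.4  0.7] M [0.65 0.09 0.01] g 32.162965536117554
d tool [1.6 0.2 6.6] rot [ 0.001 -0.14   0.003] F [-0.4  5.4  0.7] M [0.65 0.09 0.01] g 32.162965536117554
```

```bash
echo '[[[0,-0.35,0,0.08,0,0.33,0],[0,-0.35,0,0.08,0,0.33,0],[0,0,0,0,0,0,0],[0,0,0,0,0,0,0]]]' > path.dat && python3 steer.py path.dat | grep -E 'force|pos'
python3 -c "
from h import *
nose();delta(*tcp_for(.07,51.2,0.4,31.0))"
```

```text
eef_pos: [513.9, 8.5, 63.7]
contact_force: [-0.5, 5.9, -0.0]
grasp_force: 32.2
nose carr [50.3  0.4 30.8] tilt 0.14 yawerr 0.004 roll 0.002
d tool [0.8 0.2 3.2] rot [ 0.001 -0.07   0.004] F [-0.5  5.9 -0. ] M [ 0.79  0.11 -0.05] g 32.15474724769592
```

Converted, 1.6 mm is 0.32, 0.4 mm is 0.08, -0.035 rad is -0.35.

```bash
echo '[[[0,-0.35,0,0.08,0,0.32,0],[0,-0.35,0,0.08,0,0.32,0],[0,0,0,0,0,0,0],[0,0,0,0,0,0,0]]]' > path.dat && python3 steer.py path.dat | grep -E 'force|pos'
python3 -c "
from h import *
nose();delta(*tcp_for(.02,51.3,0.4,31.2))"
```

```text
eef_pos: [513.8, 9.6, 60.6]
contact_force: [-0.2, 5.3, 0.3]
grasp_force: 32.2
nose carr [51.3  0.4 30.9] tilt 0.07 yawerr 0.004 roll 0.001
d tool [1.3 0.2 2.2] rot [ 0.001 -0.05   0.004] F [-0.2  5.3  0.3] M [1.03 0.15 0.01] g 32.180389165878296
```

Converted, 1.1 mm is 0.22, 0.3 mm is 0.06, -0.025 rad is -0.25.

```bash
echo '[[[0,-0.25,0,0.06,0,0.22,0],[0,0,0,0,0,0,0],[0,0,0,0,0,0,0]]]' > path.dat && python3 steer.py path.dat | grep -E 'force|pos'
python3 -c "
from h import *
nose();delta(*tcp_for(.02,51.5,0.4,31.2))"
```

```text
eef_pos: [513.8, 9.7, 59.5]
contact_force: [-0.5, 6.0, -0.6]
grasp_force: 32.2
nose carr [51.9  0.4 31. ] tilt 0.045 yawerr 0.003 roll 0.002
d tool [1.1 0.2 1.1] rot [ 0.001 -0.025  0.003] F [-0.5  6.  -0.6] M [ 0.89  0.1  -0.  ] g 32.15725064277649
```

Converted, 0.9 mm is 0.18, 0.8 mm is 0.16, -0.02 rad is -0.2.

```bash
echo '[[[0,-0.2,0,0.16,0,0.18,0],[0,0,0,0,0,0,0],[0,0,0,0,0,0,0]]]' > path.dat && python3 steer.py path.dat | grep -E 'force|pos'
python3 -c "
from h import *
nose();delta(*tcp_for(.0,51.3,0.4,31.2))"
```

```text
eef_pos: [513.7, 10.3, 58.7]
contact_force: [-1.3, 4.7, -0.4]
grasp_force: 32.2
nose carr [51.8  0.4 31.1] tilt 0.025 yawerr 0.003 roll 0.002
d tool [1.2 0.2 1.2] rot [ 0.002 -0.025  0.003] F [-1.3  4.7 -0.4] M [ 0.83  0.18 -0.01] g 32.15392291545868
```

Units first: shifts go in units of 5 mm and turns go in units of 0.1 rad. So 0.9 mm is 0.18, -0.02 rad is -0.2.

```bash
echo '[[[0,-0.2,0,0.18,0,0.18,0],[0,0,0,0,0,0,0],[0,0,0,0,0,0,0]]]' > path.dat && python3 steer.py path.dat | grep -E 'force|pos'
python3 - <<'E'
from h import *
nose();print(r.sense()['wrist_torque'])
f=r.grab_frame('side');cv2.imwrite('pics/e.png',np.rot90(crop(f,230,170,80,90,6),-1))
E
```

```text
eef_pos: [513.7, 10.9, 58.3]
contact_force: [-2.0, 1.6, 6.4]
grasp_force: 33.4
nose carr [51.9  0.5 31.7] tilt 0.005 yawerr 0.004 roll 0.002
[ 0.21318454  0.47591854 -0.05684594]
```

View pics/e.png

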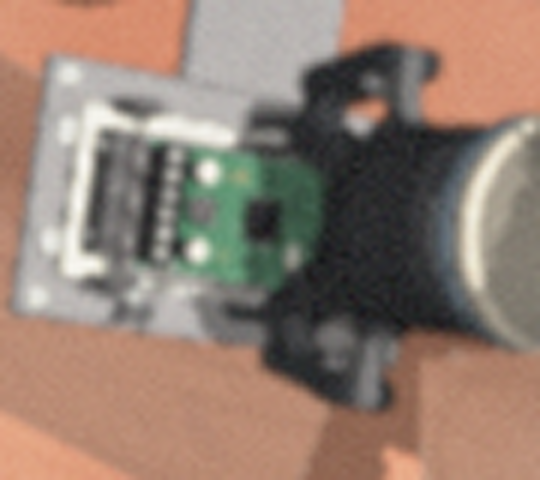

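The picture shows the board level between the catch (left, crop x≈95–120) and the claws, straight. Force up at 6 N means it has bottomed. I release, rise, and shut the fingers for the press.

Converted, -30 mm is -6, -25 mm is -5.

```bash
echo '[[[0,0,0,0,0,0,1],[0,0,0,0,0,0,1],[0,0,0,0,0,0,1],[0,0,0,0,0,0,1]]]' > path.dat && python3 steer.py path.dat | grep -E 'force|pos|open'
echo '[[[0,0,0,0,0,-5,1],[0,0,0,0,0,-6,1],[0,0,0,0,0,0,0],[0,0,0,0,0,0,0],[0,0,0,0,0,0,0]]]' > path.dat && python3 steer.py path.dat | grep -E 'force|pos|open'
python3 - <<'E'
from h import *
for x in(-41.5,):
    P=st([[x,0,32+22+22+15]],-13)[0]; delta(P,tcp_for(0,0,0,0)[1])
f=r.grab_frame('side');np.save('pics/s2.npy',f)
B=st([[8,0,45],[-48.5,23,54],[-48.5,-23,54],[-34.5,23,54]],-13); print('chip pred side',proj('side',B).round(1))
g=np.rot90(crop(f,230,170,80,90,6),-1); cv2.imwrite('pics/f.png',g)
E
```

```text
eef_pos: [513.8, 11.0, 57.8]
contact_force: [0.3, -0.1, 0.4]
opening: 1.001
grasp_force: 0.0
eef_pos: [513.4, 10.9, 112.7]
contact_force: [-0.0, 1.1, -0.2]
opening: 0.603
grasp_force: 0.0
d tool [44.1  0.1 21.9] rot [ 0.002 -0.005  0.003] F [-0.   1.1 -0.2] M [ 0.07  0.02 -0.04] g 0.0
chip pred side [[265.1 216.1]
 [251.6 233.1]
 [271.4 236.1]
 [252.6 227.9]]
```

View pics/f.png

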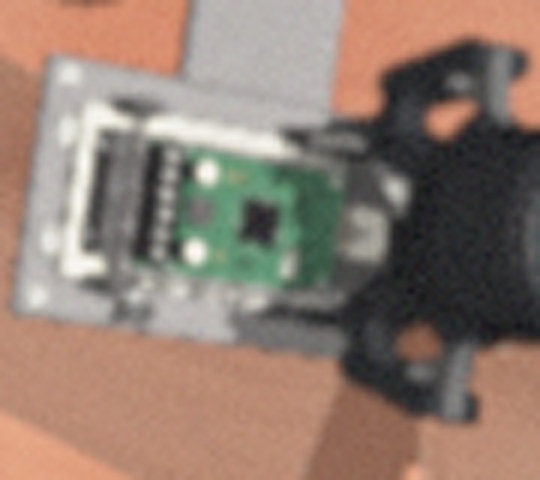

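The board now rests against the catch and is straight, with the chip at crop (258,222) matching s≈−13.3. Next I press the terminal block.

Converted, 22 mm is 4.4, 15 mm is 3.

```bash
echo '[[[0,0,0,4.4,0,0,0],[0,0,0,4.4,0,0,0],[0,0,0,0,0,3,0],[0,0,0,0,0,3,0],[0,0,0,0,0,0,0]]]' > path.dat && python3 steer.py path.dat | grep -E 'force|pos|open'
echo '[[[0,0,0,0,0,0.6,0],[0,0,0,0,0,0,0]]]' > path.dat && python3 steer.py path.dat | grep -E 'force|pos|open'
echo '[[[0,0,0,0,0,0.3,0],[0,0,0,0,0,0,0]]]' > path.dat && python3 steer.py path.dat | grep -E 'force|pos|open'
```

```text
eef_pos: [505.6, 54.9, 80.0]
contact_force: [-0.9, 0.8, 0.1]
opening: -0.001
grasp_force: 0.0
eef_pos: [507.5, 54.6, 79.5]
contact_force: [-1.3, -0.3, 0.1]
opening: 0.001
grasp_force: 0.0
eef_pos: [508.2, 54.6, 78.8]
contact_force: [0.7, -0.4, -1.1]
opening: -0.003
grasp_force: 0.0
```

```bash
for k in 1; do echo '[[[0,0,0,0,0,0.2,0],[0,0,0,0,0,0,0],[0,0,0,0,0,0,0]]]' > path.dat && python3 steer.py path.dat | grep -E 'force|pos'; done
echo '[[[0,0,0,0,0,0.2,0],[0,0,0,0,0,0,0],[0,0,0,0,0,0,0]]]' > path.dat && python3 steer.py path.dat | grep -E 'force|pos'
echo '[[[0,0,0,0,0,0.12,0],[0,0,0,0,0,0,0],[0,0,0,0,0,0,0]]]' > path.dat && python3 steer.py path.dat | grep -E 'force|pos'
```

```text
eef_pos: [508.1, 54.8, 77.8]
contact_force: [0.3, -0.6, 0.1]
grasp_force: 0.0
eef_pos: [507.9, 54.9, 76.6]
contact_force: [-0.4, 0.6, 0.5]
grasp_force: 0.0
eef_pos: [508.0, 54.9, 76.1]
contact_force: [-1.1, 0.8, 3.1]
grasp_force: 1.6
```

```bash
echo '[[[0,0,0,0,0,0.08,0],[0,0,0,0,0,0,0],[0,0,0,0,0,0,0]]]' > path.dat && python3 steer.py path.dat | grep -E 'force|pos'
echo '[[[0,0,0,0,0,0.08,0],[0,0,0,0,0,0,0],[0,0,0,0,0,0,0]]]' > path.dat && python3 steer.py path.dat | grep -E 'force|pos'
```

```text
eef_pos: [508.0, 54.9, 76.0]
contact_force: [-2.6, 0.6, 9.7]
grasp_force: 4.5
eef_pos: [508.0, 54.9, 76.0]
contact_force: [-4.4, 0.1, 13.8]
grasp_force: 7.2
```

The block stops hard at tip height 54.0 = 32+22, so the heel is fully down. I rise and head for the knob.

Converted, -40 mm is -8, -20 mm is -4.

```bash
echo '[[[0,0,0,0,0,-4,0],[0,0,0,0,0,-8,1],[0,0,0,0,0,-8,1],[0,0,0,0,0,-8,1],[0,0,0,0,0,0,1]]]' > path.dat && python3 steer.py path.dat 20| grep -E 'force|pos'
cat >> h.py <<'E'
PIV=np.array([649.6,9.7])
def knob(a,z=185.,yo=-0.01,rad=72.):
    "TCP pose at knob for arm world angle a"
    p=np.r_[PIV+rad*np.array([np.cos(a),np.sin(a)]),z]; R=Ro.from_euler('xyz',[np.pi,0,a+yo]).as_matrix(); return p,R
E
python3 - <<'E'
from h import *
delta(*knob(1.757))
print([ (proj('top',[[*PIV,158]])), 'top now'])
f=r.grab_frame('top');cv2.imwrite('pics/g.png',crop(f,160,110,130,120,5))
B=st([[8,0,45]],-13.3);print(((proj('top',B)-[160,110]+.5)*5-.5).round(), ((proj('top',[[*(PIV+135*np.array([np.cos(1.757),np.sin(1.757)])),143],[*knob(1.757)[0][:2],182]])-[160,110]+.5)*5-.5).round())
E
```

```text
eef_pos: [511.7, 54.5, 222.4]
contact_force: [1.8, 0.6, -0.5]
grasp_force: 0.0
d tool [  9.6 126.4  39.1] rot [ 0.013 -0.004 -0.047] F [ 1.8  0.6 -0.5] M [ 0.01 -0.06 -0.02] g 0.0
[array([[240.17505665, 142.85309221]]), 'top now']
[[418. 467.]] [[135. 225.]
 [251. 181.]]
```

View pics/g.png

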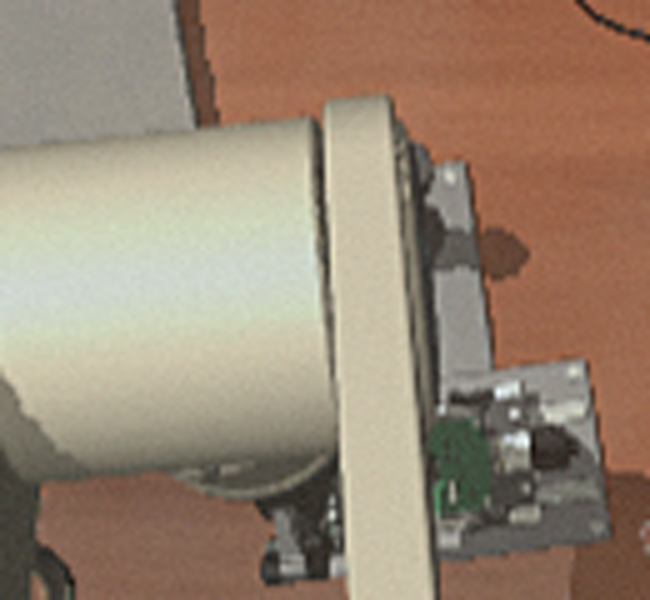

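The arm hides most of the stand, but the nose end of the board lies neatly under the claws. I move onto the knob.

Converted, 32 mm is 6.4, 30 mm is 6, -0.047 rad is -0.47.

```bash
echo '[[[0,0,-0.47,0.64,6.4,0,1],[0,0,0,0.64,6.4,0,1],[0,0,0,0.64,6.4,0,1],[0,0,0,0,6,0,1],[0,0,0,0,0,0,1]]]' > path.dat && python3 steer.py path.dat | grep -E 'force|pos'
python3 -c "
from h import *
delta(*knob(1.757))"
```

```text
eef_pos: [634.7, 85.1, 214.0]
contact_force: [-0.9, 0.1, -0.4]
grasp_force: 0.0
d tool [-5.   0.6 28.9] rot [ 0.004 -0.005 -0.   ] F [-0.9  0.1 -0.4] M [0.07 0.04 0.  ] g 0.0
```

Converted, 10 mm is 2, 8.5 mm is 1.7.

```bash
echo '[[[0,0,0,-0.5,0.12,2,1],[0,0,0,-0.5,0,2,1],[0,0,0,0,0,1.7,1],[0,0,0,0,0,0,1],[0,0,0,0,0,0,1]]]' > path.dat && python3 steer.py path.dat | grep -E 'force|pos'
echo '[[[0,0,0,0,0,0,0.4],[0,0,0,0,0,0,0.3],[0,0,0,0,0,0,0.3],[0,0,0,0,0,0,0.3]]]' > path.dat && python3 steer.py path.dat 20 | grep -E 'force|pos|open'
python3 -c "
from h import *
delta(*knob(1.757))"
```

```text
eef_pos: [630.7, 79.1, 185.8]
contact_force: [0.3, -0.5, 0.9]
grasp_force: 0.0
eef_pos: [632.2, 79.5, 187.5]
contact_force: [-0.6, -0.7, -0.4]
opening: 0.449
grasp_force: 0.0
d tool [0.2 4.1 2.5] rot [ 0.003 -0.005 -0.   ] F [-0.6 -0.7 -0.4] M [ 0.   -0.01 -0.03] g 0.0
```

Converted, 3 mm is 0.6, 1.5 mm is 0.3.

```bash
echo '[[[0,0,0,0,0.6,0.3,0.3],[0,0,0,0,0,0,0.3],[0,0,0,0,0,0,0.3]]]' > path.dat && python3 steer.py path.dat | grep -E 'force|pos|open'
python3 -c "
from h import *
delta(*knob(1.757))"
echo '[[[0,0,0,0,0,0,0],[0,0,0,0,0,0,0],[0,0,0,0,0,0,0],[0,0,0,0,0,0,0],[0,0,0,0,0,0,0]]]' > path.dat && python3 steer.py path.dat 20 | grep -E 'force|pos|open'
python3 -c "
from h import *
delta(*knob(1.757))"
```

```text
eef_pos: [635.2, 80.1, 185.4]
contact_force: [0.6, 0.1, -0.1]
opening: 0.3
grasp_force: 0.0
d tool [0.2 1.2 0.4] rot [ 0.002 -0.005 -0.   ] F [ 0.6  0.1 -0.1] M [0.04 0.06 0.02] g 0.0
eef_pos: [635.4, 80.2, 185.6]
contact_force: [2.4, 1.4, 0.6]
opening: 0.15
grasp_force: 20.2
d tool [0.1 0.9 0.6] rot [ 0.003 -0.005 -0.   ] F [2.4 1.4 0.6] M [ 0.24 -0.37  0.04] g 20.22822842351161
```

Knob gripped. I swing it about the pillar.

```bash
echo '[[[0,0,-1,-0.072,-1.438,0,0],[0,0,-1,-0.072,-1.438,0,0],[0,0,-1,-0.072,-1.438,0,0],[0,0,0,0,0,0,0]]]' > path.dat && python3 steer.py path.dat | grep -E 'force|pos|open'
python3 -c "
from h import *
delta(*knob(2.057))"
```

```text
eef_pos: [614.3, 71.7, 185.6]
contact_force: [2.2, -5.0, 1.0]
opening: 0.146
grasp_force: 20.3
d tool [0.7 2.3 0.6] rot [ 0.003 -0.002  0.006] F [ 2.2 -5.   1. ] M [-0.76 -0.37  0.09] g 20.26726666954346
```

```bash
echo '[[[0,0,-1,-0.16,-1.42,0,0],[0,0,-1,-0.1,-1.42,0,0],[0,0,-1,-0.072,-1.42,0,0],[0,0,-1,-0.072,-1.42,0,0],[0,0,0,0,0,0,0]]]' > path.dat && python3 steer.py path.dat | grep -E 'force|pos|open'
python3 -c "
from h import *
delta(*knob(2.457))"
```

```text
eef_pos: [593.7, 53.0, 185.7]
contact_force: [6.6, -6.1, -2.6]
opening: 0.15
grasp_force: 20.0
d tool [1.3 1.8 0.7] rot [0.005 0.001 0.006] F [ 6.6 -6.1 -2.6] M [-1.16 -1.03 -0.01] g 20.043365189339966
```

```bash
sed -i 's/^PIV=.*/PIV=np.array([652.,9.5])/' h.py
python3 -c "
from h import *
q=r.sense()['eef_pos'][:2]-PIV;print(np.arctan2(q[1],q[0]),np.hypot(*q));delta(*knob(2.457))"
echo '[[[0,0,-1,-0.22,-1.42,0,0],[0,0,-1,-0.1,-1.42,0,0],[0,0,-1,-0.072,-1.42,0,0],[0,0,-1,-0.072,-1.42,0,0],[0,0,0,0,0,0,0]]]' > path.dat && python3 steer.py path.dat | grep -E 'force|pos|open'
python3 -c "
from h import *
q=r.sense()['eef_pos'][:2]-PIV;print(np.arctan2(q[1],q[0]),np.hypot(*q));delta(*knob(2.85))"
```

```text
2.5003818508000766 72.71979093683346
d tool [-0.6  3.2  0.7] rot [0.005 0.001 0.006] F [ 6.6 -6.1 -2.6] M [-1.16 -1.03 -0.01] g 20.043365189339966
eef_pos: [581.8, 27.8, 185.6]
contact_force: [8.3, -4.4, -2.9]
opening: 0.154
grasp_force: 20.0
2.8862315371027494 72.55392544748132
d tool [-0.5  2.6  0.7] rot [0.005 0.004 0.013] F [ 8.3 -4.4 -2.9] M [-0.79 -1.27 -0.04] g 20.033778223441914
```

```bash
echo '[[[0,0,-1,-0.2,-1.4,0,0],[0,0,-1,-0.1,-1.4,0,0],[0,0,-0.75,-0.06,-1.06,0,0],[0,0,0,0,0,0,0],[0,0,0,0,0,0,0]]]' > path.dat && python3 steer.py path.dat | grep -E 'force|pos|open'
python3 - <<'E'
from h import *
q=r.sense()['eef_pos'][:2]-PIV;print(np.arctan2(q[1],q[0]),np.hypot(*q));delta(*knob(3.168))
E
```

```text
eef_pos: [579.6, 9.3, 185.6]
contact_force: [6.5, -3.2, -0.9]
opening: 0.151
grasp_force: 20.2
-3.1381757814387625 72.37864674315644
d tool [-0.4 -1.6  0.6] rot [ 0.004  0.005 -0.036] F [ 6.5 -3.2 -0.9] M [-0.51 -1.04 -0.14] g 20.244357611518353
```

```bash
echo '[[[0,0,-0.2,-0.08,-0.32,0,0],[0,0,0,0,0,0,0],[0,0,0,0,0,0,0]]]' > path.dat && python3 steer.py path.dat | grep -E 'force|pos|open'
echo '[[[0,0,0,0,0,0,0.35],[0,0,0,0,0,0,0.35],[0,0,0,0,0,0,0.35],[0,0,0,0,0,0,0.35]]]' > path.dat && python3 steer.py path.dat | grep -E 'force|pos|open'
echo '[[[0,0,0,0,0,-4,0.35],[0,0,0,0,0,-8,0.35],[0,0,0,0,0,-8,0.35],[0,0,0,0,0,-4,0.35]]]' > path.dat && python3 steer.py path.dat | grep -E 'force|pos|open'
python3 -c "
from h import *
f=r.grab_frame('side');np.save('pics/s3.npy',f);cv2.imwrite('pics/s3.png',crop(f,215,150,100,100,6))
P=st([[8,0,45]],-13.3)[0];print(proj('side',[P,[P[0],P[1],143]]))"
```

```text
eef_pos: [579.6, 8.1, 185.6]
contact_force: [5.3, -2.3, 1.3]
opening: 0.152
grasp_force: 20.4
eef_pos: [577.7, 8.7, 184.7]
contact_force: [1.3, -0.4, -0.3]
opening: 0.352
grasp_force: 0.0
eef_pos: [579.2, 8.0, 309.4]
contact_force: [0.3, 0.3, 0.9]
opening: 0.352
grasp_force: 0.0
[[265.10506875 216.15954268]
 [266.28145085 192.53079197]]
```

```bash
echo '[[[0,0,0,4,-6.8,0,0.35],[0,0,0,4,-6.8,0,0.35],[0,0,0,4,-6.8,0,0.35],[0,0,0,4,-6.8,0,0.35],[0,0,0,4,-6.8,0,0.35]]]' > path.dat && python3 steer.py path.dat | grep -E 'force|pos|clock'
echo '[[[0,0,0,4,-6.8,0,0.35],[0,0,0,4,-6.8,0,0.35],[0,0,0,4,-6.8,0,0.35],[0,0,0,4,-6.8,0,0.35],[0,0,0,4,-6.8,0,0.35]]]' > path.dat && python3 steer.py path.dat | grep -E 'force|pos|clock'
python3 - <<'E'
from h import *
o=[]
ft=np.mean([r.grab_frame('top').astype(float) for _ in range(4)],0).astype(np.uint8);fs=np.mean([r.grab_frame('side').astype(float) for _ in range(4)],0).astype(np.uint8)
np.save('pics/t4.npy',ft);np.save('pics/s4.npy',fs)
cv2.imwrite('pics/i.png',np.hstack([crop(ft,210,130,80,100,5),crop(fs,205,160,80,100,5)]))
E
```

```text
clock: 18.33
eef_pos: [476.7, -163.0, 303.6]
contact_force: [0.6, -0.8, 0.2]
grasp_force: 0.0
clock: 18.75
eef_pos: [376.6, -333.1, 302.8]
contact_force: [-0.0, 0.1, 0.1]
grasp_force: 0.0
```

View pics/i.png

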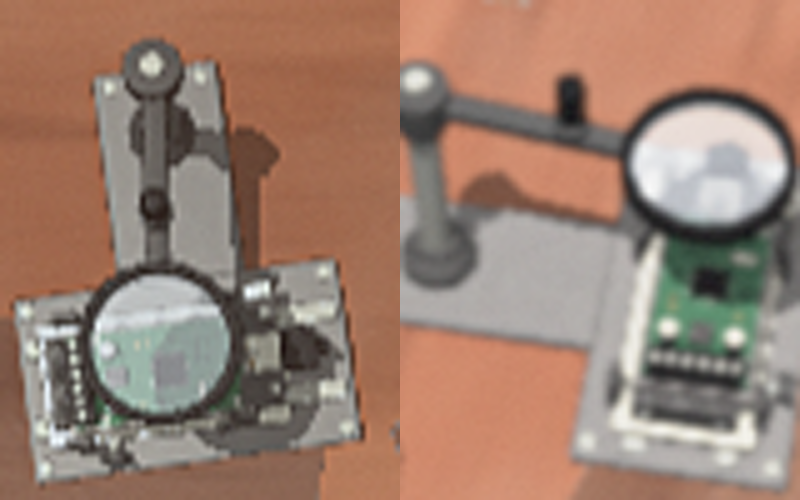

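Final view: top crop shows the lens ring centre at (161,343) and the chip through it at (170,370); side crop shows the lens at (710,166) and the chip at (711,283). The board sits under the claws and behind the catch.

Run:
```python
from h import *
T=lambda X,Y:(210+(X+.5)/5-.5,130+(Y+.5)/5-.5); S=lambda X,Y:(205+(X-399.5)/5-.5,160+(Y+.5)/5-.5)
print('lens top',onz('top',[T(161,343)],143),'side',onz('side',[S(710,166)],143))
print('chip top',onz('top',[T(170,370)],45),'side',onz('side',[S(711,283)],45))
# ring and chip fits
for n,f in(('top',np.load('pics/t4.npy')),('side',np.load('pics/s4.npy'))):
    g=f.mean(2); c0=np.array(T(161,343) if n=='top' else S(710,166)); 
    m=(g<75).astype(np.uint8); yy,xx=np.mgrid[:384,:512]; d=np.hypot(xx-c0[0],yy-c0[1]); 
    m[(d>20)|(d<11)]=0; ys,xs=np.nonzero(m); e=cv2.fitEllipse(np.c_[xs,ys].astype(np.float32)); print(n,e,onz(n,[e[0]],143))
print('board old/new objects', end=' ')
a=np.load('pics/topavg.npy');b=np.load('pics/t4.npy').astype(float)
for nm,(x,y) in dict(tape=(162,230),solder=(344,157),tin=(151,203)).items(): print(nm,np.abs(a-b)[y-16:y+17,x-16:x+17].mean().round(1),end=' ')
```

```text
lens top [[515.9755924    6.27641539 143.        ]] side [[513.16805766   6.44830701 143.        ]]
chip top [[512.66350445   4.96162929  45.        ]] side [[510.15072716   4.8857059   45.        ]]
top ((241.84756469726562, 198.72860717773438), (30.63775634765625, 34.299739837646484), 84.73883819580078) [[514.68866108   6.16201521 143.        ]]
side ((266.2585754394531, 193.60723876953125), (31.38640022277832, 32.82290267944336), 98.91597747802734) [[513.29409389   8.751731   143.        ]]
board old/new objects tape 1.5 solder 1.5 tin 1.6
```

```bash
python3 -c "
from rig import r
print(r.sense()['clock'],r.sign_off())"
```

```text
the job is handed in; nothing more can be done
19.15 None
```

The board is in the holder, under the claws and pressed down behind the catch, with the lens within about 4 mm of the chip's centre. The tape roll, solder reel and tin did not move, and I handed in at 19.15 s. I could not read the sensing pin directly; that it stays pushed in is inferred from the board's seated position and the forces felt.

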